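# Shut the extraction hood's vent flap with the hook pole

## Robot

A 6-joint arm with a two-finger parallel gripper is mounted at the origin on the work surface. World frame = base frame: x ahead of the robot, y to its left, z up, the work surface at z = 0. Lengths are in m, angles in rad, forces in N, time in s.
With the tool pointing down it reaches from about 0.25 to 0.85 m from the base axis. Payload 12.5 kg.
Tool frame: the origin (TCP) lies midway between the tips of the shut fingers; the grasp point (between the pads) lies 19 mm behind it; z points along the fingers, y is the line along which they close (so a half turn about z gives the same grasp; the last joint's range is limited). The gripper opens to 93 mm and grips with 3 to 60 N. Pads are 15 mm wide; open, the fingers measure 128 mm over their backs; the gripper's body (75 mm by 188 mm) begins 65 mm behind the grasp point.
Start: joints at [-1.369, 0.351, 1.652, -0, 1.139, -0.085], TCP at [0.156, -0.528, 0.219] pointing down, gripper open.
Joint ranges: [-2.75, 2.75], [-0.79, 2.1], [0.01, 2.65], [-1.57, 4.71], [0.07, 3.14], [-2.87, 2.87]. Speed limits (rad/s): [2.22, 2.22, 2.79, 3.14, 3.14, 3.14].

## Interface

Orientations are given as a 3x3 rotation matrix whose columns are the frame's x, y, z axes.
In Python, from bench import env, planner, eyes, order, spotter, status gives the robot as it stands. Calls block until the motion is done:
- env.move_to(position, orientation): joint-space move of the TCP to a pose.
- env.servo_line(position, v=0.15, orientation=None, contact_N=None): straight line of the TCP; orientation=None keeps the orientation; v is the mean speed in m/s. With contact_N (N) it stops when the force on the tool has changed by that much, and returns True; else False.
- env.set_joints(angles): joint-space move.
- env.command_gripper(opening, squeeze=None): finger opening in m; squeeze is the grip in N (None keeps the last); returns when the fingers have stopped.
- env.hold(seconds).
- planner.inverse_kinematics(position, orientation): joint angles nearest the present ones, or None.
- eyes.capture(name): name is "scene" or "top" or "wrist"; returns a dict with "img" (480x640x3 uint8, red, green, blue), "mtx" (3x3 intrinsics, pixels), "rvec" (rotation vector, rad) and "tvec" (3), from world to camera coordinates, as OpenCV has them. Camera axes: x right, y down, z forward; pixel columns grow to the right and rows downward; lengths in m; the calibration is good to about 2 mm. A picture is of the moment at which its call begins. There is no depth.
A pose or a line that the arm cannot do raises env.PlanningError and nothing moves.
- order.close_job(): hands the job in; it is judged then, once.
Trained networks look in a picture, given as the dict that the camera call returned (one of the last four; its "shot" number tells which), for a name from the list of things; names that differ only in an ending like _2 or _b are one class to them, and where a whole thing is asked for, a point or a joint stands for the part that bears it (a point fixed in the world has none). Each returns a list of dicts, best first, with "score" (0 to 1); they miss things now and then, are a little off and sometimes report something else, mostly with a low value. They report only what shows in the picture. A call takes as long as a camera call.
- spotter.cut_out(query, picture): "pixels" (480x640 bool, what is visible of it) and "xy" ([column, row] in pixels, amid what is visible of it).
Readings, each from a call of its own:
- status.current_t(): time.
- status.current_q(): joint angles.
- status.current_joint_velocities(): joint speeds.
- status.current_joint_efforts(): joint torques, N m.
- status.current_eef_pos(): TCP position.
- status.current_ee_rot(): TCP orientation.
- status.current_contact_force(): force on the tool from outside, world axes, zero at the start.
- status.current_moment(): the same for the moment, N m.
- status.current_grip_width(): finger opening in m.
- status.current_grasp_force(): force on a finger pad.
Only numpy, scipy, OpenCV 4.12 (cv2) and the standard library are available. Lean on these libraries where they do the work, as an engineer would, in place of code of your own. Each camera call takes 0.05 s, during which the arm holds its last target. There are 200 camera calls.

## Task

Take the hook pole out of its cradle by the orange sleeve, hook it into the red ring eye of the open yellow vent flap and pull the flap fully shut past its roller catch. Keep a steady pull of about 12 N on the shut flap for one second to bed it against its rubber stop, never straining the hood or the flap with more than 20 N. Then unhook, leaving the flap shut, and lay the pole back in its cradle as it was; touch the hood only with the pole and leave everything else on the bench where it stands.

Things in the scene. Friction and masses are not known exactly. Their poses are not given: they have to be found in the camera images.
- hood: Bench extraction hood, fixed, place and yaw vary. Origin on the bench under the flap's hinge line; x points into the hood, away from the robot; y along the hinge; z up. Grey plinth 290 mm wide, 70 mm high, x -50 to 210 mm. Green jambs (12 mm thick, x -25 to 25 mm) at y +-132 mm rise to 270 mm; cheeks behind them to 190 mm. Open above and towards the robot.
- flap (a joint): Flap angle, rad. Yellow-framed panel 236 wide, 200 high, 10 mm thick, hinged along hood y at hood (0, 0, 70) mm. 0 = upright; positive = top leans away from the robot. Stiff hinge, stays where left (2-4 N at the eye). Near 0.08 rad a sprung roller catch needs 9-14 N, then below 0.03 holds it in. Shut = against an adjustable rubber stop (-y jamb), set anywhere from -0.09 to 0.
- eye (a point): Centre of the red ring eye on the flap's robot side: 24 mm inside, 36 mm outside diameter, wire 6 mm; 190 mm from the hinge line along the panel, 40 mm out from its mid-plane towards the robot, mid-width, on an 8 mm stem. Turns with the flap: x into the hood, y along the hinge, z up the panel = axis of the hole. At angle 0: ring level, centre at hood (-40, 0, 260) mm.
- pole: Loose hook pole, about 0.18 kg: 10 mm square aluminium bar 360 mm long, orange grip sleeve 70 long, 18 wide, 26 mm high in its middle. Origin in the middle of the sleeve on the bar's axis, also about its balance point; x along the bar to the hook end, z up as it lies in the cradle. At x = 180 mm an 8 mm thick round hook finger points down (-z), its end 32 mm below the axis.
- hook (a point): The hook finger of the pole: point on the finger's axis at pole frame (180, 0, -16) mm, half way down the finger; axes as the pole's.
- cradle: Wooden cradle, fixed, place and yaw vary: base 280 x 70 x 12 mm, two posts 20 mm thick at x = +-105 mm, each with a notch open upwards, 17 mm wide at the bottom, flaring above its 10 mm cheeks (tops about 105 mm over the bench). The bar lies flat on the notch floors, 75 mm up. Origin on the bench under its middle; x towards the hook end.
- rest (a point): Point of the cradle where the pole's origin lies when the pole is in place: 80 mm above the bench over the cradle's origin; axes as the cradle's.
- paint_can: Bystander: blue paint can, 72 mm across, 85 mm high; origin at the centre of its underside.
- cup: Bystander: white plastic cup, 72 mm across the rim, 80 mm high; origin at the centre of its underside.
- tape_roll: Bystander: yellow roll of tape lying flat, 90 mm across, 25 mm high; origin at the centre of its underside.
- jar: Bystander: jar with a red cap, 64 mm across, 75 mm high; origin at the centre of its underside.
- brush: Bystander: brush lying on the bench, along its x axis; origin at its underside.
- scraper: Bystander: flat scraper lying on the bench, along its x axis; origin at its underside.

How it is judged:
On the way, in this order (a step that is already met when the one before it is completed fails the run):
1. the pole is lifted clear of its cradle (height (world z) of pole above 0.13 m), for 0.1 s.
2. the hook finger stands in the ring eye while the flap is still open (distance between hook and eye below 0.017 m and x of hook in the frame of eye between -0.013 and 0.013 m and y of hook in the frame of eye between -0.012 and 0.012 m and value of joint flap above 0.25 rad), for 0.1 s.
3. with the hook in the eye the flap is fully shut and held with a steady pull (9 to 16 N between pole and flap) for 0.8 s (distance between hook and eye below 0.017 m and x of hook in the frame of eye between -0.013 and 0.013 m and y of hook in the frame of eye between -0.012 and 0.012 m and value of joint flap below 0.02 rad and contact force between pole and hood between 9 and 16 N), for 0.8 s.
At the end, for the whole second after the job is handed in: The flap is shut behind its catch (below 0.02 rad) and the pole lies at rest in both notches of its cradle as at the start: origin within 15 mm of the rest point and at most 6 mm above it, hook end the same way, along the cradle within 0.06 rad, finger pointing down within 0.15 rad (value of joint flap below 0.02 rad and distance between pole and rest below 0.015 m and z of pole in the frame of rest below 0.006 m and angle between the x axis of pole and the x axis of rest, either way round below 0.06 rad and x of hook in the frame of rest above 0.15 m and angle between pole's own z axis and vertical below 0.15 rad and linear speed of pole below 0.02 m/s); the robot touches nothing.
It fails at once if the pole pressed or pulled the hood or its flap with more than 20 N (contact force between pole and hood above 20 N).
It fails at once if the arm or fingers touched the hood or its flap (contact force between any of the arm, the fingers and hood above 1 N).
It fails at once if a thing standing or lying on the bench was pushed more than 30 mm or knocked over (distance of any of paint_can, cup, tape_roll, jar, brush, scraper from where it was at the start of the episode above 0.03 m or angle between any of paint_can, cup, tape_roll, jar's own z axis and vertical above 0.5 rad).
It also fails if it takes over 72 s, if anything falls off the work surface, if the arm or the gripper's body presses on something with over 40 N, if the wrist force passes 120 N, or if a joint passes its speed limit or range.

## Working session

There is one attempt and no reset: what is moved stays moved. The work goes in short steps, each a Python script; the robot and the scene stay as the last script left them, time stands still between calls to the robot, and variables do not carry over. Pictures are saved under pics/ and viewed, at most 11 in all, crops included, and the job is handed in when it is done.

```bash
ls; mkdir -p pics
cat > h.py <<'E'
import numpy as np, cv2
from bench import env, planner, eyes, order, spotter, status
def P(c):
    R=cv2.Rodrigues(np.array(c["rvec"],float))[0]; return R,np.array(c["tvec"],float).ravel(),np.array(c["mtx"],float)
def ray(c,uv):
    R,t,K=P(c); d=R.T@np.linalg.solve(K,[uv[0],uv[1],1.]); return -R.T@t,d/np.linalg.norm(d)
def onz(c,uv,z):
    o,d=ray(c,uv); return o+d*(z-o[2])/d[2]
def proj(c,p):
    return cv2.projectPoints(np.array(p,float).reshape(-1,3),np.array(c["rvec"],float),np.array(c["tvec"],float),np.array(c["mtx"],float),None)[0].reshape(-1,2)
def tri(cs,uvs):
    A=np.zeros((3,3));b=np.zeros(3)
    for c,u in zip(cs,uvs):
        o,d=ray(c,u);M=np.eye(3)-np.outer(d,d);A+=M;b+=M@o
    return np.linalg.solve(A,b)
def save(c,n): cv2.imwrite("pics/"+n,c["img"][:,:,::-1])
E
python3 - <<'E'
from h import *
np.set_printoptions(precision=4,suppress=True)
for n in ["scene","top"]:
    c=eyes.capture(n); save(c,n+"0.png"); R,t,K=P(c); print(n,-R.T@t,R[2],K[0,0])
    for q in ["hood","flap","eye","pole","hook","cradle","paint_can","cup","tape_roll","jar","brush","scraper"]:
        r=spotter.cut_out(q,c)
        for x in r[:2]: print(q,round(x["score"],2),x["xy"],x["pixels"].sum(),onz(c,x["xy"],0.08)[:2])
        if r and n: np.save(f"m_{n}_{q}.npy",r[0]["pixels"])
print(status.current_t())
E
```

```text
pics
scene [1.1455 1.1461 1.2345] [-0.3563 -0.6906 -0.6295] 580.0959035750528
hood 0.69 [281.7, 329.6] 14151 [0.7472 0.2141]
flap 0.86 [289.6, 286.9] 640 [0.6596 0.0822]
eye 0.89 [292.0, 285.3] 510 [0.6508 0.0796]
eye 0.71 [279.6, 329.1] 14086 [0.7513 0.21  ]
pole 0.86 [276.7, 202.8] 294 [ 0.5222 -0.2967]
hook 0.72 [272.4, 206.7] 482 [ 0.5441 -0.2837]
cradle 0.72 [280.7, 220.1] 1553 [ 0.5507 -0.2054]
cradle 0.29 [297.9, 175.7] 405 [ 0.3862 -0.4088]
paint_can 0.78 [389.6, 292.8] 850 [0.424  0.2335]
cup 0.88 [382.7, 330.7] 813 [0.5167 0.3403]
tape_roll 0.91 [348.4, 267.7] 474 [0.4729 0.0914]
jar 0.84 [298.8, 176.2] 372 [ 0.3848 -0.4044]
brush 0.66 [276.0, 204.2] 459 [ 0.5276 -0.2907]
brush 0.65 [257.5, 193.9] 335 [ 0.5584 -0.3742]
scraper 0.7 [424.1, 402.3] 1179 [0.5512 0.5664]
top [ 0.4172 -0.0057  1.2528] [ 0.1107 -0.0275 -0.9935] 456.73083831293314
hood 0.93 [212.7, 166.8] 13174 [0.7397 0.2151]
flap 0.85 [212.2, 170.3] 5313 [0.7304 0.2163]
eye 0.84 [211.8, 170.2] 5124 [0.7307 0.2173]
eye 0.29 [168.8, 259.8] 686 [0.4973 0.3237]
pole 0.56 [210.3, 169.5] 5335 [0.7325 0.2212]
hook 0.66 [411.5, 247.7] 736 [ 0.5222 -0.3003]
cradle 0.66 [401.5, 248.4] 2204 [ 0.5206 -0.2742]
paint_can 0.69 [218.0, 293.9] 707 [0.4094 0.198 ]
paint_can 0.39 [213.2, 169.1] 5218 [0.7336 0.2137]
cup 0.83 [169.1, 261.9] 704 [0.492  0.3228]
tape_roll 0.7 [263.9, 281.1] 308 [0.4404 0.0818]
jar 0.62 [477.0, 310.2] 609 [ 0.3596 -0.4634]
jar 0.38 [105.7, 261.7] 1178 [0.4942 0.4826]
brush 0.76 [461.1, 251.6] 883 [ 0.5107 -0.4297]
brush 0.67 [410.6, 249.1] 827 [ 0.5185 -0.2978]
scraper 0.69 [106.5, 261.9] 1253 [0.4937 0.4806]
1.3
```

Run:
```python
import cv2
a=cv2.imread("pics/top0.png")[80:340,80:530]
cv2.imwrite("pics/topc.png",cv2.resize(a,(800,462),interpolation=cv2.INTER_CUBIC))
a=cv2.imread("pics/scene0.png")[140:440,150:500]
cv2.imwrite("pics/scenec.png",cv2.resize(a,(700,600),interpolation=cv2.INTER_CUBIC))
```

```text
(no output)
```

View pics/topc.png

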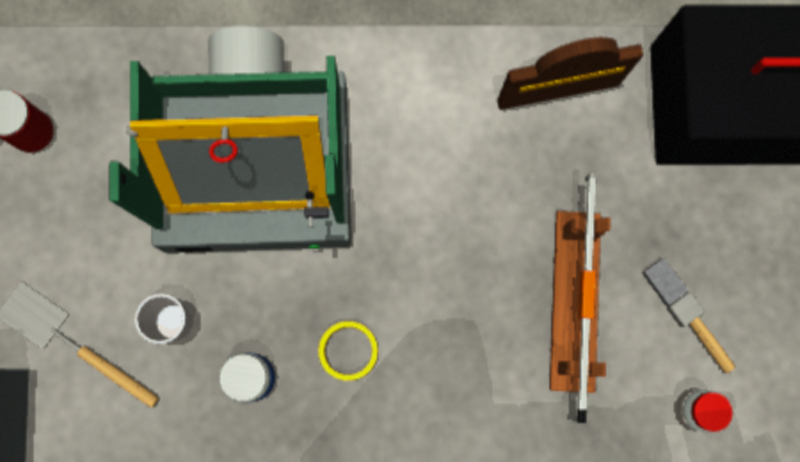

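View pics/scenec.png

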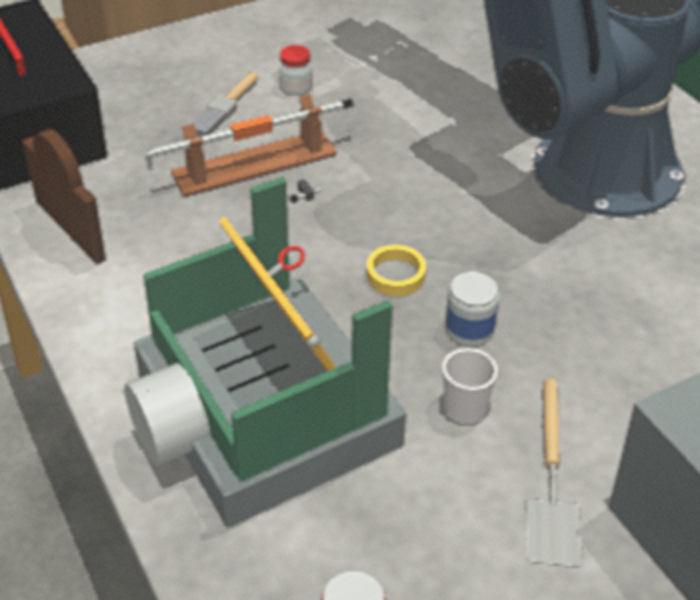

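Top view (crop ×1.78): the flap is open, with the ring at crop (223,151). The pole runs away from the robot, its hook end at crop (590,178), the black butt at (581,415) and the orange sleeve at (589,295). Scene crop (×2): the ring is at (291,258) and the hook finger at (150,160). Next I fit the poses from keypoints.

```bash
cat > fit.py <<'E'
from h import *
from scipy.optimize import least_squares
np.set_printoptions(precision=4,suppress=True)
T=eyes.capture("top");S=eyes.capture("scene")
def col(c,f,box):
    a=cv2.cvtColor(c["img"],cv2.COLOR_RGB2HSV).astype(int);m=f(a[...,0],a[...,1],a[...,2])
    z=np.zeros_like(m);z[box[1]:box[3],box[0]:box[2]]=1;m&=z
    v,u=np.nonzero(m);return np.array([u,v]).T.astype(float),m
t=lambda u,v:np.array([80+u/1.778,80+v/1.778]); s=lambda u,v:np.array([150+u/2,140+v/2])
red=lambda h,a,v:((h<7)|(h>172))&(a>150)&(v>90)
org=lambda h,a,v:(h>=4)&(h<14)&(a>200)&(v>150)
rt,_=col(T,red,(190,150,225,185)); rs,_=col(S,red,(280,255,310,285))
ot,_=col(T,org,(395,210,425,270)); os_,_=col(S,org,(255,190,300,215))
mid=lambda a:(a.min(0)+a.max(0))/2
print(len(rt),len(rs),len(ot),len(os_), mid(rt),mid(rs),mid(ot),mid(os_))
ring=tri([T,S],[mid(rt),mid(rs)]);print("ring",ring)
print("sleeve tri",tri([T,S],[mid(ot),mid(os_)]), onz(T,mid(ot),.09))
A=onz(T,t(590,178),.085);B=onz(T,t(581,415),.085);print("hook end",A,"butt",B,"len",np.linalg.norm(A-B),"yaw",np.arctan2(*(A-B)[[1,0]]),"mid",(A+B)/2)
print("tri ends",tri([T,S],[t(590,178),s(151,152)]),tri([T,S],[t(581,415),s(348,103)]))
# hood keypoints
def hp(x,ps):
    c,k=np.cos(x[2]),np.sin(x[2]);return np.array([[x[0]+c*p[0]-k*p[1],x[1]+k*p[0]+c*p[1],p[2]] for p in ps])
def fl(a,r,o,y): return [np.sin(a)*r-np.cos(a)*o,y,.07+np.cos(a)*r+np.sin(a)*o]
obs=[(T,lambda a:[-.025,.138,.27],t(110,163+37)),(T,lambda a:[-.05,-.145,.07],t(352,240)),
 (T,lambda a:fl(a,.2,-.005,.118),t(131,123)),(T,lambda a:fl(a,.2,-.005,-.118),t(319,117)),(T,lambda a:fl(a,.19,.04,0),mid(rt)),
 (S,lambda a:fl(a,.19,.04,0),mid(rs)),(S,lambda a:fl(a,.2,0,-.118),s(223,221)),(S,lambda a:[-.05,.145,.07],s(405,412)),(S,lambda a:[.21,.145,0],s(229,522)),
 (S,lambda a:[-.025,.138,.27],s(388,304)),(S,lambda a:[-.025,-.126,.27],s(285,180))]
f=lambda x:np.concatenate([proj(c,hp(x,[g(x[3])]))[0]-o for c,g,o in obs])
r=least_squares(f,[.72,.2,0,.6],loss="soft_l1",f_scale=2);print("hood",r.x);print(f(r.x).reshape(-1,2).round(1).tolist())
print("eye",hp(r.x,[fl(r.x[3],.19,.04,0)]))
E
python3 fit.py
python3 - <<'E'
from h import *
print(status.current_t(),status.current_ee_rot())
E
```

```text
1.4 [[ 9.59149385e-01  2.82900085e-01 -7.30693589e-06]
 [ 2.82900084e-01 -9.59149384e-01 -2.17920894e-05]
 [-1.31734270e-05  1.88347363e-05 -1.00000000e+00]]Traceback (most recent call last):
  File "fit.py", line 15, in <module>
    print(len(rt),len(rs),len(ot),len(os_), mid(rt),mid(rs),mid(ot),mid(os_))
                                                                    ~~~^^^^^
  File "fit.py", line 14, in <lambda>
    mid=lambda a:(a.min(0)+a.max(0))/2
                  ~~~~~^^^
    return umr_minimum(a, axis, None, out, keepdims, initial, where)
ValueError: zero-size array to reduction operation minimum which has no identity
```

```bash
sed -i 's/(a>200)&(v>150)/(a>175)\&(v>150)/' fit.py; python3 fit.py
```

```text
111 43 358 4 [205.5 164.5] [295. 269.] [405.5 240. ] [275.  201.5]
ring [0.6958 0.1973 0.2591]
sleeve tri [ 0.5381 -0.2786  0.1032] [ 0.5413 -0.283   0.09  ]
hook end [ 0.6999 -0.3066  0.085 ] butt [ 0.3542 -0.2808  0.085 ] len 0.3466466271566423 yaw -0.07447879677230286 mid [ 0.5271 -0.2937  0.085 ]
tri ends [ 0.7008 -0.3075  0.0816] [ 0.3523 -0.2809  0.0799]
hood [0.6588 0.1948 0.0252 0.3876]
[[-0.3, 0.4], [-1.1, -0.0], [-0.3, -1.3], [-0.1, -0.9], [0.6, 0.7], [0.5, -1.3], [-1.4, -2.9], [0.4, -0.8], [-2.0, 3.2], [1.8, -0.6], [0.5, -0.6]]
eye [[0.6936 0.1956 0.261 ]]
```

```bash
cat >> h.py <<'E'
def Rt(x,z):  # tool frame from its x and z axes
    x=np.array(x,float);x/=np.linalg.norm(x);z=np.array(z,float);z/=np.linalg.norm(z);return np.array([x,np.cross(z,x),z]).T
def pole_tool(o,yaw,pitch,dx=0.):
    """TCP pose that puts the pole origin at o, hook end pitched down by pitch; grasp dx along the sleeve"""
    h=np.array([np.cos(yaw),np.sin(yaw),0]);Z=np.array([0,0,1.])
    px=np.cos(pitch)*h-np.sin(pitch)*Z; pz=np.sin(pitch)*h+np.cos(pitch)*Z
    return np.array(o)+dx*px-.019*pz, Rt(px,-pz), px, pz
E
python3 - <<'E'
from h import *
np.set_printoptions(precision=4,suppress=True)
p,R,_,_=pole_tool([.520,-.293,.26],-.074,0)
env.move_to(p,R); c=eyes.capture("wrist"); save(c,"w1.png")
Rc,t,K=P(c);print(-Rc.T@t,Rc[2],status.current_q(),status.current_t())
a=cv2.cvtColor(c["img"],cv2.COLOR_RGB2HSV).astype(int);m=(a[...,0]>=4)&(a[...,0]<14)&(a[...,1]>190)&(a[...,2]>120)
v,u=np.nonzero(m);print(len(u),u.min(),u.max(),v.min(),v.max(),np.median(u),np.median(v),proj(c,[.527,-.294,.093]))
E
```

```text
[ 0.5851 -0.2977  0.4078] [-0.2389  0.0179 -0.9709] [-0.5927  0.4153  1.4997 -0.0001  1.2267  1.0531] 3.15
212 316 335 178 253 320.0 207.5 [[325.7546 217.1622]]
```

View pics/w1.png

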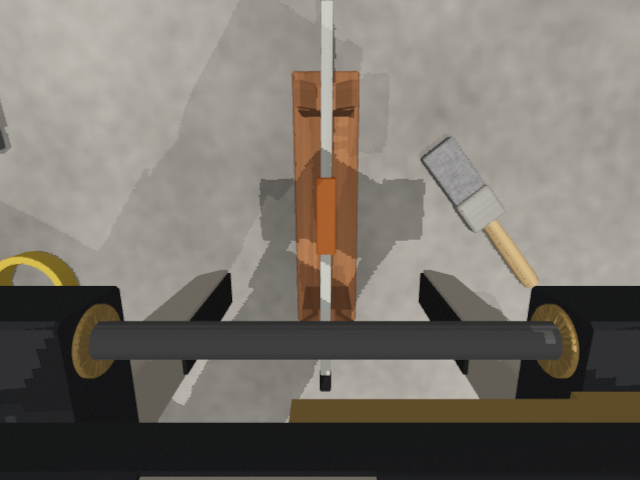

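The sleeve's top face spans u 316–335 and v 178–253. The bar runs from (327,10) to the black cap at (325,380), almost centred under the gripper. I'll refine from these pixels, grasp and lift.

Run:
```python
from h import *
np.set_printoptions(precision=4,suppress=True)
c=eyes.capture("wrist")
e1=onz(c,(326.3,178),.093);e2=onz(c,(326,254),.093);b1=onz(c,(327,20),.085);b2=onz(c,(325,372),.085)
yaw=np.arctan2(*(b1-b2)[[1,0]]);mid=(e1+e2)/2;print(e1,e2,mid,np.linalg.norm(e1-e2),b1,b2,yaw)
np.save("rest.npy",[mid[0],mid[1],.08,yaw])
p,R,_,_=pole_tool([mid[0],mid[1],.08],yaw,0)
env.move_to(p+[0,0,.12],R)
hit=env.servo_line(p,.12,contact_N=8);print("hit",hit,status.current_eef_pos()-p)
f0=status.current_contact_force()
env.command_gripper(0.0,55)
print("w",status.current_grip_width(),status.current_grasp_force(),f0,status.current_contact_force(),status.current_t())
env.servo_line(p+[0,0,.14],.1)
env.hold(.2);print("w",status.current_grip_width(),status.current_contact_force(),status.current_moment(),status.current_t())
c=eyes.capture("wrist");save(c,"w2.png")
```

```text
[ 0.5615 -0.2971  0.093 ] [ 0.4927 -0.2918  0.093 ] [ 0.5271 -0.2945  0.093 ] 0.06904020343730942 [ 0.687  -0.3069  0.085 ] [ 0.3646 -0.2814  0.085 ] -0.07885542822667503
hit False [ 0.0004 -0.0003  0.0008]
w 0.017805882767795652 54.99997437000275 [ 0.6146 -0.0321  0.5267] [ 0.1796 -0.2812 -0.32  ] 5.8583
w 0.017571161010282135 [-0.4861 -0.3985 -1.8911] [ 0.0101  0.0277 -0.0223] 7.6083
```

View pics/w2.png

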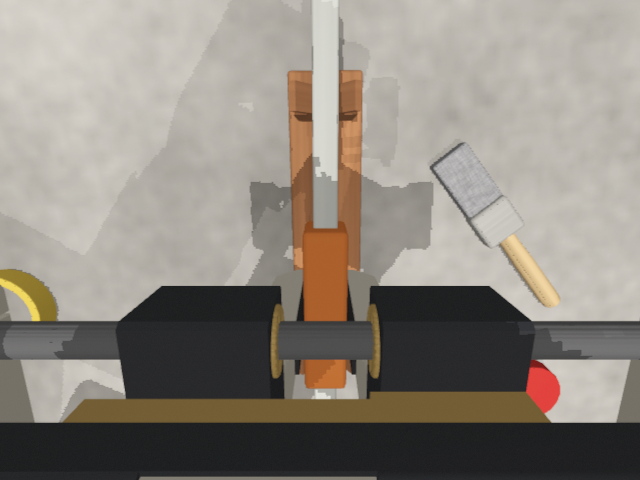

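```bash
cat >> h.py <<'E'
HX,HY,YAW=.6588,.1948,.0252
def eye(a,r=.19,o=.04):
    q=np.array([np.sin(a)*r-np.cos(a)*o,.07+np.cos(a)*r+np.sin(a)*o])
    return np.array([HX+np.cos(YAW)*q[0],HY+np.sin(YAW)*q[0],q[1]])
def at(hook,pitch,yaw=YAW):
    """TCP pose for the hook point at a place"""
    _,R,px,pz=pole_tool([0,0,0],yaw,pitch)
    return np.array(hook)-.18*px+.016*pz-.019*pz,R,px,pz
E
python3 - <<'E'
from h import *
np.set_printoptions(precision=4,suppress=True)
for a in [.39,.2,0,-.09]:
    p,R,_,_=at(eye(a),a);print(a,p,planner.inverse_kinematics(p,R))
p0=np.array(status.current_eef_pos());env.servo_line(p0+[0,0,.17],.25)
a=.39;_,R,px,pz=at(eye(a),a)
p,R,_,_=at(eye(a)+.06*pz,a)
env.move_to(p,R)
print(status.current_eef_pos()-p,status.current_t(),status.current_contact_force())
T=eyes.capture("top");S=eyes.capture("scene")
save(T,"t3.png");save(S,"s3.png")
x=cv2.resize(T["img"][120:220,160:260],(400,400),interpolation=cv2.INTER_CUBIC);y=cv2.resize(S["img"][200:300,250:350],(400,400),interpolation=cv2.INTER_CUBIC)
cv2.imwrite("pics/c3.png",np.hstack([x,y])[:,:,::-1])
E
```

```text
0.39 [0.5265 0.1915 0.3266] [0.2276 0.4967 1.2198 0.0787 1.8072 1.7769]
0.2 [0.4804 0.1903 0.297 ] [0.2619 0.3222 1.5088 0.0467 1.5053 1.7999]
0 [0.4389 0.1893 0.257 ] [ 0.3097  0.1775  1.7825 -0.      1.1816  1.8553]
-0.09 [0.423  0.1889 0.2365] [ 0.3359  0.1286  1.8975 -0.0321  1.03    1.8969]
[ 0.0003 -0.001   0.    ] 10.2583 [ 1.5018 -0.0563 -1.8798]
```

View pics/c3.png

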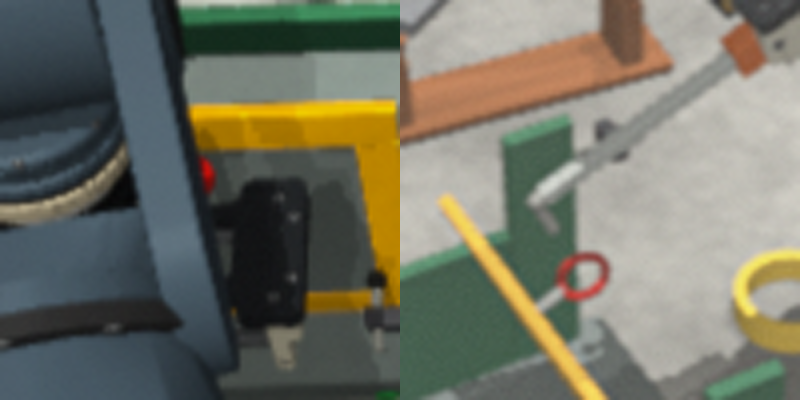

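In the right half (scene camera), the finger runs from crop (540,200) to (552,230), and the ring is centred at (583,276) below it. The top camera is blocked by the arm. I'll compare these with projections of the model.

Run:
```python
from h import *
np.set_printoptions(precision=2,suppress=True)
S=eyes.capture("scene");W=eyes.capture("wrist")
a=.39;E=eye(a);_,R,px,pz=at(E,a);H=E+.06*pz
for n,p in [("ring",E),("ringtri",[.6958,.1973,.2591]),("tip",H-.016*pz),("root",H+.016*pz),("sleeve",H+.016*pz-.145*px)]:
    q=proj(S,p)[0];print(n,q,(q-[250,200])*4+[400,0],"wrist",proj(W,p)[0])
red=cv2.inRange(cv2.cvtColor(W["img"],cv2.COLOR_RGB2HSV),(0,150,80),(7,255,255));v,u=np.nonzero(red);print(len(u), (u.min(),u.max(),v.min(),v.max()) if len(u) else 0)
save(W,"w4.png")
```

```text
ring [295.31 267.81] [581.25 271.26] wrist [324.98 -70.77]
ringtri [294.98 268.99] [579.91 275.95] wrist [322.05 -74.87]
tip [288.83 257.72] [555.3  230.88] wrist [ 324.92 -134.89]
root [283.92 250.09] [535.67 200.34] wrist [ 324.85 -211.1 ]
sleeve [332.98 214.65] [731.91  58.62] wrist [324.89 224.78]
0 0
```

View pics/w4.png

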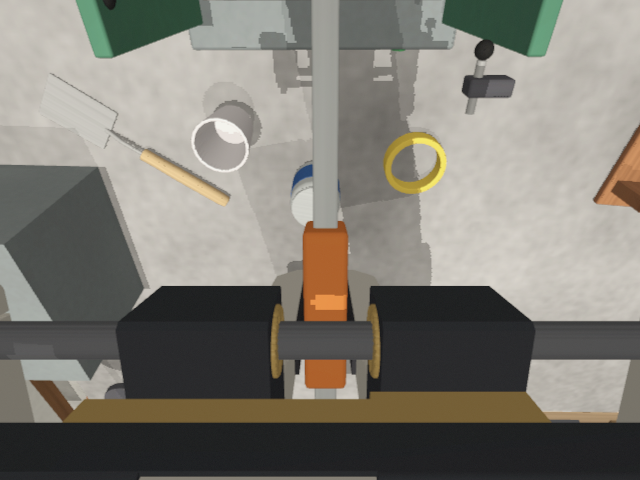

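Run:
```python
from h import *
np.set_printoptions(precision=1,suppress=True)
W=eyes.capture("wrist")
c,s=np.cos(YAW),np.sin(YAW)
for n,x,y,z in [("jo",-.025,.138,.27),("ji",-.025,.126,.27),("jlow",-.025,.138,.07),("pl",-.05,.145,.07),("plb",-.05,.145,0)]:
    print(n,[proj(W,[HX+c*x-s*k*y,HY+s*x+c*k*y,z])[0] for k in(1,-1)])
```

```text
jo [array([99.8, 57.3]), array([550.8,  57.3])]
ji [array([119.4,  57.3]), array([531.2,  57.3])]
jlow [array([195.6,  23.3]), array([454.9,  23.3])]
pl [array([194.1,  49.6]), array([456.4,  49.6])]
plb [array([210.5,  40.5]), array([439.9,  40.6])]
```

```bash
sed -i 's/HX,HY,YAW=.*/HX,HY,YAW=.6598,.1960,.0252/' h.py
python3 - <<'E'
from h import *
np.set_printoptions(precision=4,suppress=True)
a=.39;E=eye(a)-[0,0,.001];print(E);_,R,px,pz=at(E,a)
env.servo_line(at(E+.03*pz,a)[0],.1,R)
hit=env.servo_line(at(E,a)[0],.05,R,contact_N=3)
p=at(E,a)[0];print(hit,status.current_eef_pos()-p,status.current_contact_force(),status.current_t())
S=eyes.capture("scene");W=eyes.capture("top")
y=cv2.resize(S["img"][230:300,260:330],(600,600),interpolation=cv2.INTER_CUBIC)
cv2.imwrite("pics/c5.png",y[:,:,::-1])
E
```

```text
[0.695  0.1969 0.2599]
False [0.0001 0.     0.0002] [ 0.9599  0.6891 -2.512 ] 11.7167
```

View pics/c5.png

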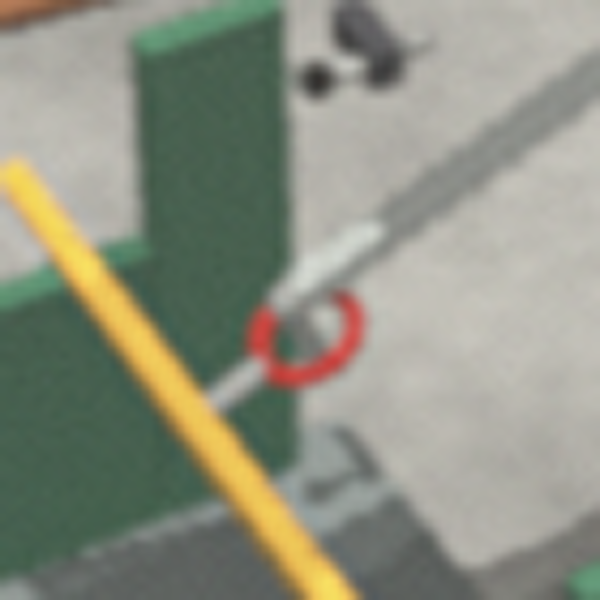

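The finger stands inside the ring without contact. Next I pull along the arc to about 0.14 rad, watching the force.

Run:
```python
from h import *
np.set_printoptions(precision=3,suppress=True)
F0=np.array(status.current_contact_force());np.save("F0.npy",F0)
for a in [.39,.36,.32,.28,.24,.20,.17,.14]:
    E=eye(a)-[0,0,.001];_,R,px,pz=at(E,a)
    p=at(E-.008*px,a)[0]
    hit=env.servo_line(p,.06,R,contact_N=9)
    F=np.array(status.current_contact_force())-F0
    print(a,hit,"px %.2f pz %.2f y %.2f"%(F@px,F@pz,F[1]),status.current_eef_pos()-p,"%.2f"%status.current_t())
    if hit:break
S=eyes.capture("scene")
cv2.imwrite("pics/c6.png",cv2.resize(S["img"][230:330,260:360],(500,500),interpolation=cv2.INTER_CUBIC)[:,:,::-1])
```

```text
0.39 False px -0.45 pz 0.07 y 0.12 [-0.  0.  0.] 12.10
0.36 False px 0.46 pz -0.54 y -0.12 [-0.  0.  0.] 12.40
0.32 False px 0.26 pz 0.61 y 0.83 [-0. -0.  0.] 12.75
0.28 False px 0.60 pz -0.15 y 0.58 [-0.  0.  0.] 13.10
0.24 False px -0.26 pz -0.17 y -0.01 [-0.  0.  0.] 13.45
0.2 False px -0.35 pz -0.63 y -0.45 [-0.  0.  0.] 13.80
0.17 False px 0.57 pz -0.59 y 1.14 [0. 0. 0.] 14.10
0.14 False px -0.11 pz 0.23 y 0.20 [0. 0. 0.] 14.40
```

View pics/c6.png

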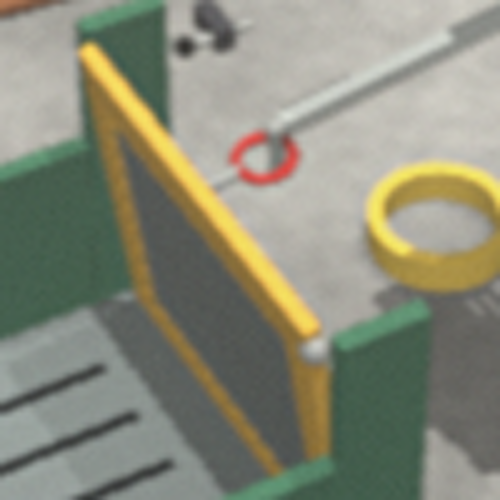

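The flap followed and stands just short of the jambs, with the finger at the ring's robot-side rim. Next come fine steps through the catch with averaged force readings.

```bash
cat >> h.py <<'E'
def force(n=4):
    F=[]
    for _ in range(n): F.append(status.current_contact_force()); env.hold(.02)
    return np.mean(F,0)-np.load("F0.npy")
def pull(a,extra,v=.02,c=None):
    E=eye(a)-[0,0,.001];_,R,px,pz=at(E,a);p=at(E-(.008+extra)*px,a)[0]
    hit=env.servo_line(p,v,R,contact_N=c);F=force();return hit,F@px,F@pz,F[1]
E
python3 - <<'E'
from h import *
a=.14;peak=0
while a>.03:
    a-=.008
    h,fx,fz,fy=pull(a,0,.03,c=7);peak=max(peak,fx)
    print("%.3f %s px %.2f pz %.2f y %.2f t %.2f"%(a,h,fx,fz,fy,status.current_t()))
    if fx>13 or h: break
    if peak>6 and fx<4: break
E
```

```text
0.132 False px 2.06 pz -0.23 y 0.21 t 14.77
0.124 False px 1.58 pz 0.47 y -0.11 t 15.08
0.116 False px 1.01 pz -0.23 y -0.11 t 15.40
0.108 False px 1.34 pz -0.04 y -0.35 t 15.72
0.100 False px 1.24 pz 0.13 y 0.08 t 16.03
0.092 False px 1.11 pz -0.46 y 0.11 t 16.35
0.084 False px 1.16 pz 0.09 y -0.08 t 16.67
0.076 False px 1.87 pz 0.07 y -0.05 t 16.98
0.068 False px 5.15 pz -1.21 y 0.17 t 17.30
0.060 False px 5.41 pz -0.93 y 0.20 t 17.62
0.052 False px 3.87 pz -0.21 y -0.20 t 17.93
0.044 False px 2.98 pz 0.01 y -0.21 t 18.25
0.036 False px 2.26 pz -0.14 y -0.17 t 18.57
0.028 False px 2.17 pz 0.29 y 0.28 t 18.88
```

Run:
```python
from h import *
a=.028;st=.006
while a>-.16:
    a-=st
    h,fx,fz,fy=pull(a,0,.02,c=6)
    print("%.4f %s px %.2f pz %.2f y %.2f t %.2f"%(a,h,fx,fz,fy,status.current_t()))
    if fx>10.5 or h: break
    if fx>3.5: st=.003
    if fx>7: st=.0015
```

```text
0.0220 False px 1.50 pz 0.36 y 0.21 t 19.20
0.0160 False px 1.65 pz 0.16 y -0.06 t 19.52
0.0100 False px 1.91 pz -0.20 y -0.23 t 19.83
0.0040 False px 1.24 pz -0.11 y 0.40 t 20.15
-0.0020 False px 0.49 pz -0.26 y -0.17 t 20.47
-0.0080 False px 0.11 pz -0.30 y -0.23 t 20.78
-0.0140 False px -0.00 pz -0.08 y -0.03 t 21.10
-0.0200 False px 0.50 pz -0.42 y -0.01 t 21.42
-0.0260 False px 1.70 pz -0.73 y 0.05 t 21.73
-0.0320 False px 1.39 pz 0.01 y 0.36 t 22.05
-0.0380 False px 1.23 pz -0.53 y 0.40 t 22.37
-0.0440 False px 0.59 pz -0.28 y 0.16 t 22.68
-0.0500 False px 0.79 pz 0.54 y 0.27 t 23.00
-0.0560 False px 1.22 pz -0.35 y 0.03 t 23.32
-0.0620 False px 1.26 pz 0.39 y 0.14 t 23.63
-0.0680 False px 1.06 pz -0.49 y -0.10 t 23.95
-0.0740 False px 4.30 pz -0.51 y 0.09 t 24.27
-0.0770 False px 6.37 pz -1.53 y -0.03 t 24.58
-0.0800 False px 8.87 pz -1.55 y 0.31 t 24.90
-0.0815 False px 10.06 pz -1.69 y 0.12 t 25.22
-0.0830 False px 11.00 pz -2.35 y -0.19 t 25.53
```

Run:
```python
from h import *
a=-.0843
for i in range(8):
    h,fx,fz,fy=pull(a,0,.02,c=5)
    m=np.sqrt(fx*fx+fz*fz);print("%.4f %s px %.2f pz %.2f y %.2f |F| %.2f t %.2f"%(a,h,fx,fz,fy,m,status.current_t()))
    if m>11.8: break
    a-=.0008
for _ in range(7):
    env.hold(.15);F=force(3);print("%.2f"%np.linalg.norm(F),end=" ")
np.save("a.npy",a);S=eyes.capture("scene");print(status.current_t())
cv2.imwrite("pics/c7.png",cv2.resize(S["img"][230:330,260:360],(500,500),interpolation=cv2.INTER_CUBIC)[:,:,::-1])
```

```text
-0.0843 False px 11.91 pz -2.39 y 0.21 |F| 12.14 t 25.85
12.50 12.42 12.29 12.60 12.35 12.82 12.27 27.3
```

View pics/c7.png

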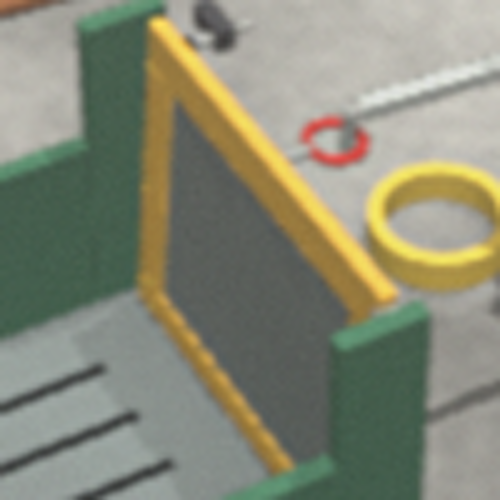

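Shut: the flap is within the jambs, the finger is in the ring at (350,130), and the force held at about 12.4 N for 1.4 s. Next I unhook and lift away.

Run:
```python
from h import *
np.set_printoptions(precision=3,suppress=True)
a=float(np.load("a.npy"));E=eye(a)-[0,0,.001];_,R,px,pz=at(E,a)
env.servo_line(at(E+.001*px,a)[0],.03,R);print(force())
h=env.servo_line(at(E+.001*px+.03*pz,a)[0],.06,R,contact_N=3);print(h,force(),status.current_t())
if not h:
    env.servo_line(at(E-.03*px+.1*pz,a)[0],.15,R)
    p,R,_,_=at(E-.1*px+.18*pz,0);env.servo_line(p,.2,R)
    print(force(),status.current_t())
    W=eyes.capture("wrist");S=eyes.capture("scene")
    w2=cv2.imread("pics/w2.png")[:,:,::-1]
    for im in (w2,W["img"]):
        m=cv2.inRange(cv2.cvtColor(np.ascontiguousarray(im),cv2.COLOR_RGB2HSV),(4,190,100),(14,255,255));m[:,:290]=0;m[:,360:]=0;m[:210]=0;m[300:]=0
        v,u=np.nonzero(m);print(v.min(),u.min(),u.max())
    x=cv2.resize(W["img"][200:400,220:420],(400,400));y=cv2.resize(S["img"][190:330,240:380],(400,400),interpolation=cv2.INTER_CUBIC)
    cv2.imwrite("pics/c8.png",np.hstack([x,y])[:,:,::-1])
```

```text
[ 0.222  0.16  -0.447]
False [-0.33   0.027 -0.388] 28.5333
[-0.198  0.135 -0.772] 30.0
222 303 346
222 303 346
```

View pics/c8.png

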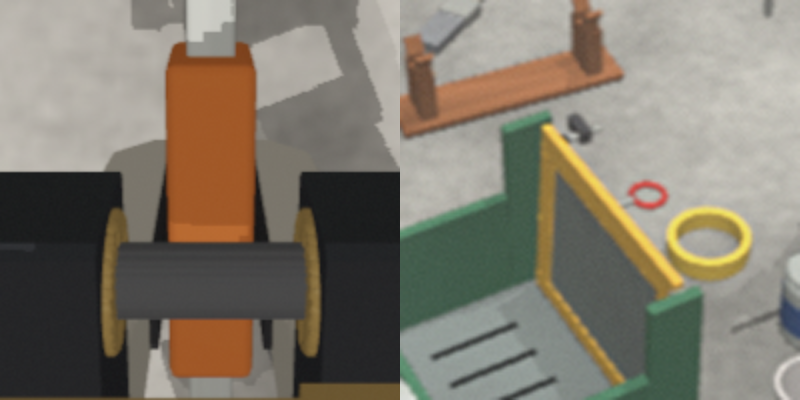

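The pole has not slipped in the grip, and the flap stays shut and unhooked. I'll lay the pole back using the grasp pose.

Run:
```python
from h import *
np.set_printoptions(precision=4,suppress=True)
x,y,z,yaw=np.load("rest.npy")
p,R,_,_=pole_tool([x,y,.08],yaw,0)
env.move_to(p+[0,0,.2],R); env.servo_line(p+[0,0,.035],.15,R)
h=env.servo_line(p+[0,0,.0],.04,R,contact_N=5);e=status.current_eef_pos()-p;print(h,e,force(),status.current_t())
if e[2]<.004:
    env.command_gripper(.06); env.servo_line(p+[0,0,.2],.15,R)
    env.move_to(p+[-.15,0,.25],R)
W=eyes.capture("wrist");T=eyes.capture("top");S=eyes.capture("scene");print(status.current_grip_width(),status.current_t())
a=cv2.resize(T["img"][150:340,350:540],(400,400),interpolation=cv2.INTER_CUBIC);b=cv2.resize(S["img"][160:350,200:390],(400,400),interpolation=cv2.INTER_CUBIC)
cv2.imwrite("pics/c9.png",np.hstack([a,b])[:,:,::-1])
```

```text
True [-0.0003  0.0002 -0.    ] [-1.1717  0.2079  6.6208] 34.25
0.060014372545617596 37.4167
```

View pics/c9.png

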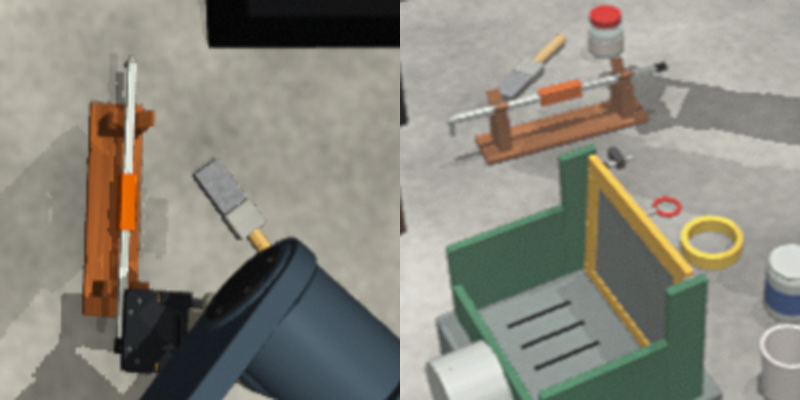

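The pole lies back in both notches with its hook end away from the robot and the finger down. The flap is shut and the bystanders have not moved.

```bash
python3 -c "
from h import *
print(order.close_job())"
```

```text
the job is handed in; nothing more can be done
None
```

The flap is shut past its catch and was held at about 12.4 N (wrist reading) for 1.4 s; the pole is unhooked and back in its cradle, and I handed the job in at about 37 s on the robot clock, with no verdict returned.

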